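Lever up the drying-press lid and shim it open

TASK

Air the paper-drying press: hold the steel pry bar by its handle, put its tip into the notch under the front edge of the heavy lid and lever the lid up about 2 cm over the ridge of the fulcrum block (the stiff hinges keep it where you leave it). Lay the bar flat on the table clear of the press and the fulcrum block, then take the flat wooden shim by its upright tab and slip it straight in, thin end first, under the raised lid beside the notch, lying flat on the press base with about two thirds of its length inside, and let go. Do not touch the press or its lid with the gripper itself.

Things in the scene. Friction and masses are not known exactly. Their poses are not given: they have to be found in the camera images.
- press: Fixed dark wooden press 300 x 300 mm, base 90 mm high, lid 20 mm thick on top, flush at the front. Origin: on the table under the middle of the front face; x inward (hinge at x = 300), y along the front edge, z up. Notch in the base's front edge under the lid: |y| under 50, 50 mm deep, from 55 to 90 mm up. Beside it (|y| 50 to 150) the base top is solid and flat, 90 mm up.
- lid (a joint): Opening angle of the lid, rad: 0 shut, grows as the front edge rises (gap at the front = 300 mm times it). About 2 kg; hinge friction holds it at any angle; raising it takes about 25 N at the front edge. 0.065 to 0.08 leaves room for the shim.
- fulcrum: Block fixed to the table in front of the notch: wood, 40 mm (x) by 60 mm (y), with a half-round steel ridge (radius 10 mm) along y, its top 76 mm above the table and right above the origin. Origin on the table under the block's middle; x points to the press, z up.
- bar_grip (a point): Centre of the handle (110 x 22 x 20 mm) of the loose steel pry bar, 260 mm long, 0.35 kg, lying flat. x points along the bar to its tip, z up. Ahead of the handle is a blade 150 mm long, 20 wide, 8 thick, its underside flush with the handle's (10 mm below this point). The tip ends 205 mm ahead of this point; balance point 26 mm ahead.
- bar_tip (a point): The end of the pry bar's blade, at the middle of its 8 mm thickness; axes as for bar_grip.
- shim_center (a point): Centre of the shim's flat strip (5 mm above its underside, 47 mm ahead of shim_grip); same axes. A plain pale wooden block (60 x 30 x 30 mm) and a white eraser lying about are not it.
- shim_grip (a point): Middle of the upright grip tab of the loose shim (tab 22 x 30 x 26 mm in x, y, z, standing on the strip near its outer end). The shim: pale wood, 50 g, a flat strip 120 x 30 x 10 mm lying on the table; x points along it from the tab to the thin end, which goes in first. The strip's end is 107 mm ahead of this point; its underside is 23 mm below.
Things that resemble listed ones, but are neither listed nor needed, are in the scene too. What is shaped like the part that bears shim_center but pink is not meant. What is shaped like the fulcrum but orange is not meant.

How it is judged:
On the way, in this order (a step that is already met when the one before it is completed fails the run):
1. the lid is levered up at least 0.05 rad (15 mm at its front edge) by the bar, its tip in the notch and the bar bearing on the fulcrum block and on the lid (value of joint lid above 0.05 rad and contact force between bar and fulcrum above 0.5 N and contact force between bar and press above 0.5 N and x of bar_tip in the frame of press above 0 m), for 0.1 s.
2. the bar lies on the table, clear of the press and the fulcrum block, with the lid still up (value of joint lid above 0.035 rad and height (world z) of each of bar_grip, bar_tip below 0.03 m and contact force between bar and the fingers below 0.1 N and contact force between bar and press below 0.1 N and contact force between bar and fulcrum below 0.1 N), for 0.2 s.
At the end, for the whole second after the job is handed in: Lid still up (over 0.035 rad); shim at rest, flat on the press base under the lid (tilt under 6 deg), pointing inward within 20 deg, its centre 6 to 60 mm behind the front face, within the press's width; bar on the table, touching neither press nor fulcrum block (value of joint lid above 0.035 rad and x of shim_center in the frame of press between 0.006 and 0.06 m and z of shim_center in the frame of press between 0.09 and 0.102 m and y of shim_center in the frame of press between -0.15 and 0.15 m and angle between shim_center's own z axis and vertical below 0.1 rad and angle between the x axis of shim_center and the x axis of press, either way round below 0.35 rad and linear speed of shim below 0.02 m/s and height (world z) of each of bar_grip, bar_tip below 0.03 m and contact force between bar and press below 0.1 N and contact force between bar and fulcrum below 0.1 N).
It fails at once if the gripper itself pushes on the press or its lid (over 4 N) (contact force between any of the fingers, the arm and press above 4 N).
It also fails if it takes over 67 s, if anything falls off the work surface, if the arm or the gripper's body presses on something with over 40 N, if the wrist force passes 120 N, or if a joint passes its speed limit or range.

ROBOT

A 6-joint arm with a two-finger parallel gripper is mounted at the origin on the work surface. World frame = base frame: x ahead of the robot, y to its left, z up, the work surface at z = 0. Lengths are in m, angles in rad, forces in N, time in s.
With the tool pointing down it reaches from about 0.35 to 1 m from the base axis. Payload 7.1 kg.
Tool frame: the origin (TCP) lies between the finger pads; the fingertips stand 22 mm ahead of it and the grasp point (between the pads) lies 3 mm ahead of it; z points along the fingers, y is the line along which they close (so a half turn about z gives the same grasp; the last joint's range is limited). The gripper opens to 85 mm and grips with 20 to 120 N. Pads are 22 mm wide; open, the fingers measure 114 mm over their backs; the gripper's body (76 mm by 85 mm) begins 54 mm behind the grasp point. The pads swing forward as they close: fully open they stand 13 mm farther back than shut.
Start: joints at [1.223, 0.423, 1.63, -0, 1.089, -0.019], TCP at [0.202, 0.592, 0.253] pointing down, gripper open.
Joint ranges: [-3, 3], [-0.9, 2.11], [0.09, 2.58], [-1.31, 4.45], [0.11, 2.69], [-2.54, 2.54]. Speed limits (rad/s): [2.39, 2.39, 3.01, 3.14, 3.14, 3.14].

INTERFACE

Orientations are given as a rotation vector (axis times angle).
In Python, from rig import manip gives the robot as it stands. The module is installed in compiled form; this text tells all that it offers. Calls block until the motion is done:
- manip.move_to(position, orientation): joint-space move of the TCP to a pose.
- manip.servo_line(position, orientation=None, rate=0.15): straight line of the TCP; orientation=None keeps the orientation; rate is the mean speed in m/s.
- manip.set_joints(angles): joint-space move.
- manip.command_gripper(opening, f_grip=None): finger opening in m; f_grip is the grip in N (None keeps the last); returns when the fingers have stopped.
- manip.hold(seconds).
- manip.solve_ik(position, orientation): joint angles nearest the present ones, or None.
- manip.camera(name): name is "scene" or "top"; returns a dict with "image" (420x560x3 uint8, red, green, blue), "fx", "fy", "cx", "cy" (pixels), "k1" (the pictures are not rectified: a ray, as slopes to the right and down, at radius r is drawn at 1 + k1 r^2 times it, then the intrinsics apply), "cam_to_world" (4x4, takes a point from camera to world coordinates). Camera axes: x right, y down, z forward; pixel columns grow to the right and rows downward; lengths in m; the calibration is good to about 2 mm. A picture is of the moment at which its call begins. There is no depth.
A pose or a line that the arm cannot do raises manip.IKError and nothing moves.
- manip.sign_off(): hands the job in; it is judged then, once.
Readings, each from a call of its own:
- manip.get_time(): time.
- manip.get_joint_positions(): joint angles.
- manip.get_joint_vel(): joint speeds.
- manip.get_tau(): joint torques, N m.
- manip.get_position(): TCP position.
- manip.get_ee_rot(): TCP orientation.
- manip.get_contact_force(): force on the tool from outside, world axes, zero at the start.
- manip.get_torque(): the same for the moment, N m.
- manip.get_width(): finger opening in m.
- manip.get_grip_force(): force on a finger pad.
Only numpy, scipy, OpenCV 4.12 (cv2) and the standard library are available. Lean on these libraries where they do the work, as an engineer would, in place of code of your own. Each camera call takes 0.05 s, during which the arm holds its last target. There are 200 camera calls.

## Working session

There is one attempt and no reset: what is moved stays moved. The work goes in short steps, each a Python script; the robot and the scene stay as the last script left them, time stands still between calls to the robot, and variables do not carry over. Pictures are saved under pics/ and viewed, at most 10 in all, crops included, and the job is handed in when it is done.

```bash
mkdir -p pics
python3 - <<'E'
from rig import manip
import cv2,numpy as np
for n in("scene","top"):
    c=manip.camera(n); cv2.imwrite(f"pics/{n}0.png",c["image"][:,:,::-1]); np.savez(f"pics/{n}0.npz",**c)
    print(n,c["fx"],c["fy"],c["cx"],c["cy"],c["k1"]);print(c["cam_to_world"].round(3))
print(manip.get_ee_rot(),manip.get_time())
E
```

```text
scene 481.8247026528068 481.8247026528068 283.84314026932645 208.96571768576737 -0.1189674349304844
[[ 0.789  0.418 -0.45   1.139]
 [ 0.614 -0.527  0.588 -0.782]
 [ 0.009 -0.74  -0.672  0.934]
 [ 0.     0.     0.     1.   ]]
top 444.9935662563114 444.9935662563114 275.6800821157105 211.4814985389329 -0.12026134245047267
[[-0.018 -0.986  0.168  0.382]
 [-1.     0.018  0.003 -0.009]
 [-0.006 -0.167 -0.986  1.13 ]
 [ 0.     0.     0.     1.   ]]
[-5.14095735e-01 -3.09898337e+00  2.16984815e-03] 0.1
```

View pics/scene0.png

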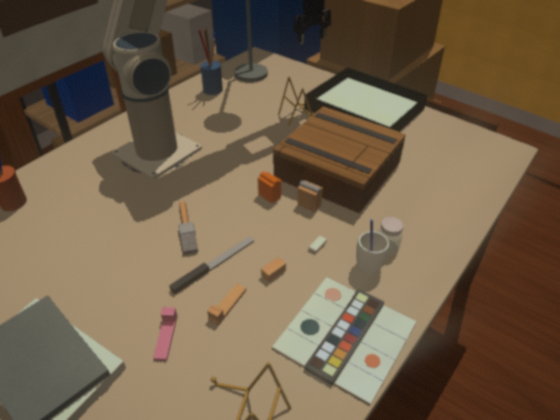

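View pics/top0.png

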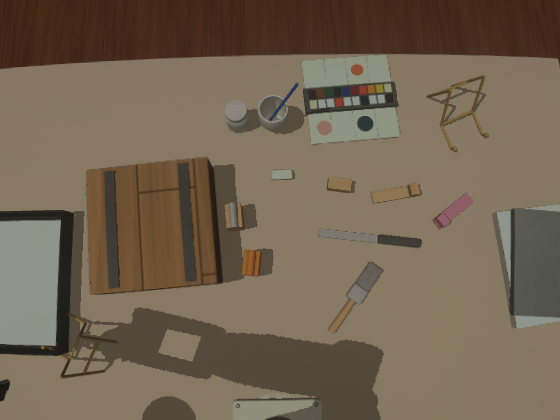

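The top view shows the press at (85–220,158–292) with its front facing right. The wooden fulcrum is at about (234,216). The bar runs from its tip at (320,235) to the handle end at (421,243), and the shim lies at (372–421,193) with its tab on the right. The orange and pink decoys are at (252,263) and (453,210).

```bash
cat > h.py <<'E'
import numpy as np,cv2
def ray(c,uv):
    u=np.array(uv,float).reshape(-1,2)
    d=(u-[c["cx"],c["cy"]])/[c["fx"],c["fy"]]
    s=d.copy()
    for _ in range(20): s=d/(1+c["k1"]*(s**2).sum(1,keepdims=True))
    T=c["cam_to_world"]; D=np.c_[s,np.ones(len(s))]@T[:3,:3].T
    return T[:3,3],D
def onplane(c,uv,z):
    o,D=ray(c,uv); z=np.broadcast_to(z,len(D))
    return o+D*((z-o[2])/D[:,2])[:,None]
def tri(c1,p1,c2,p2):
    A=np.zeros((3,3));b=np.zeros(3)
    for c,p in((c1,p1),(c2,p2)):
        o,D=ray(c,p);d=D[0]/np.linalg.norm(D[0]);M=np.eye(3)-np.outer(d,d);A+=M;b+=M@o
    return np.linalg.solve(A,b)
def proj(c,P):
    T=np.linalg.inv(c["cam_to_world"]);q=T[:3,:3]@np.asarray(P)+T[:3,3];s=q[:2]/q[2]
    return s*(1+c["k1"]*(s@s))*[c["fx"],c["fy"]]+[c["cx"],c["cy"]]
E
python3 - <<'E'
import cv2
a=cv2.imread("pics/top0.png"); s=cv2.imread("pics/scene0.png")
a=cv2.convertScaleAbs(a,alpha=1.6); s=cv2.convertScaleAbs(s,alpha=1.6)
def g(im,x0,y0,x1,y1,k,n):
    o=cv2.resize(im[y0:y1,x0:x1],None,fx=k,fy=k,interpolation=cv2.INTER_CUBIC)
    for x in range((x0+19)//20*20,x1,20):
        cv2.putText(o,str(x),((x-x0)*k,9),0,.33,(0,0,255),1);cv2.line(o,((x-x0)*k,10),((x-x0)*k,16),(0,0,255),1)
    for y in range((y0+19)//20*20,y1,20):
        cv2.putText(o,str(y),(0,(y-y0)*k+4),0,.33,(0,0,255),1)
    cv2.imwrite(n,o)
g(a,180,140,440,300,3,"pics/topc.png")
g(s,150,100,410,300,3,"pics/scenec.png")
E
```

```text
(no output)
```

View pics/topc.png

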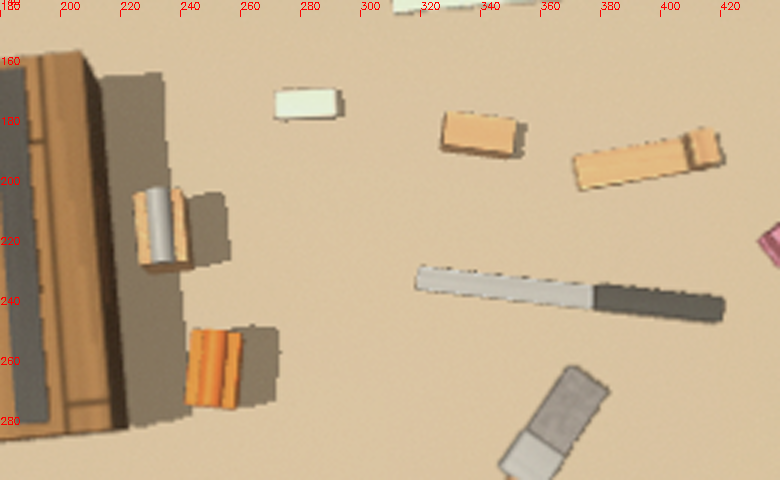

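View pics/scenec.png

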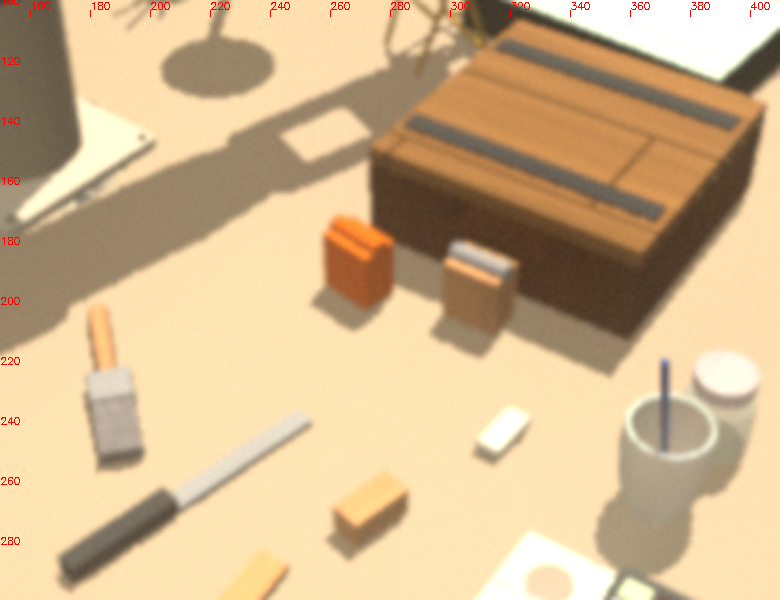

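The crops give clear edges: lid front edge from (206.7,157.3) to (217.7,283.3), ridge ends at (231.7,202.3) and (233.3,227.3). The bar tip is at (319,232.7), its handle end at (420.5,243), and the shim lies at (372,197.7) to (419,189).

Run:
```python
from h import *
t=dict(np.load("pics/top0.npz")); s=dict(np.load("pics/scene0.npz"))
f=lambda *p:[(180+x/3,140+y/3) for x,y in p]
g=lambda *p:[(150+x/3,100+y/3) for x,y in p]
np.set_printoptions(precision=4,suppress=True)
print("lid edge top",onplane(t,f((81,52),(114,430)),.11))
print("lid edge scene",onplane(s,g((371,150),(640,255)),.11))
print("ridge top",onplane(t,f((157,187),(162,262)),.076)); print("scene",onplane(s,g((455,243),(513,267)),.076))
print("bar tip corners",onplane(t,f((421,266),(416,289)),.008))
print("bar junction",onplane(t,f((594,284),(592,308)),.02))
print("handle end",onplane(t,f((724,297),(721,321)),.02))
print("scene tip/junction/end",onplane(s,g((305,418)),.008),onplane(s,g((170,500),),.014),onplane(s,g((64,566)),.01))
print("shim thin end",onplane(t,f((573,156),(581,189)),.008))
print("tab top",onplane(t,f((685,133),(713,127),(718,160),(692,166)),.036))
# masks for bar & shim
hsv=cv2.cvtColor(t["image"],cv2.COLOR_RGB2HSV)
print(hsv[190,385],hsv[188,414],hsv[237,345],hsv[242,400],hsv[215,300])
```

```text
lid edge top [[0.6897 0.1556 0.11  ]
 [0.3921 0.1282 0.11  ]]
lid edge scene [[0.4051 0.1248 0.11  ]
 [0.6968 0.1494 0.11  ]]
ridge top [[0.5857 0.0984 0.076 ]
 [0.5247 0.0944 0.076 ]]
scene [[0.5318 0.0936 0.076 ]
 [0.5949 0.0986 0.076 ]]
bar tip corners [[ 0.5265 -0.1185  0.008 ]
 [ 0.5069 -0.1136  0.008 ]]
bar junction [[ 0.5068 -0.2627  0.02  ]
 [ 0.4866 -0.2599  0.02  ]]
handle end [[ 0.4933 -0.3734  0.02  ]
 [ 0.4731 -0.3695  0.02  ]]
scene tip/junction/end [[ 0.5258 -0.1203  0.008 ]] [[ 0.5035 -0.2679  0.014 ]] [[ 0.4831 -0.3702  0.01  ]]
shim thin end [[ 0.6194 -0.2533  0.008 ]
 [ 0.5904 -0.2586  0.008 ]]
tab top [[ 0.6319 -0.3445  0.036 ]
 [ 0.6368 -0.3692  0.036 ]
 [ 0.6081 -0.3714  0.036 ]
 [ 0.6033 -0.3485  0.036 ]]
[ 16 112 139] [ 15 116 138] [ 20  25 124] [21 40 64] [ 18  68 136]
```

```bash
cat >> h.py <<'E'
from scipy.spatial.transform import Rotation as Ro
def frame(head,pitch=0):
    "tool axes: x along heading (deg) pitched up, z down"
    h,p=np.radians([head,pitch]); x=np.array([np.cos(h)*np.cos(p),np.sin(h)*np.cos(p),np.sin(p)])
    y=np.array([np.sin(h),-np.cos(h),0]); z=np.cross(x,y)
    return np.c_[x,y,z]
def pose(pt,head,pitch=0,up=0,fwd=0):
    "TCP pose so that a point 'up' below / 'fwd' ahead of the TCP (tool axes) is at pt"
    R=frame(head,pitch); return np.asarray(pt)+R[:,2]*-up-R[:,0]*fwd, Ro.from_matrix(R).as_rotvec()
def snap(m,name,n):
    c=m.camera(name); cv2.imwrite(f"pics/{name}{n}.png",c["image"][:,:,::-1]); np.savez(f"pics/{name}{n}.npz",**c); return c
E
python3 - <<'E'
from h import *; from rig import manip as m
m.command_gripper(.06,100)
m.move_to(*pose((.490,-.318,.12),82.5)); 
m.servo_line(*pose((.490,-.318,.024),82.5),rate=.12)
print(m.get_contact_force(),m.get_position())
m.command_gripper(0,100); print(m.get_width(),m.get_grip_force(),m.get_contact_force())
m.servo_line(*pose((.490,-.318,.17),82.5),rate=.15)
print(m.get_time(),m.get_contact_force(),m.get_torque(),m.get_joint_positions())
snap(m,"top",1);snap(m,"scene",1)
a=cv2.imread("pics/top1.png")[130:330,180:440];b=cv2.imread("pics/scene1.png")[100:340,140:400]
o=np.vstack([cv2.resize(a,(520,400)),]);cv2.imwrite("pics/v1.png",cv2.convertScaleAbs(np.hstack([cv2.resize(a,(390,300)),cv2.resize(b,(390,300))]),alpha=1.6))
E
```

```text
[-0.26277373  0.55736637 -0.29771   ] [ 0.49040981 -0.31828283  0.02451624]
0.019779428996832406 98.7205982208252 [-0.91287292  1.06272631  7.01348587]
6.3583 [ 0.13396797 -0.19790059 -3.48324731] [-0.12352327 -0.00327634 -0.02148588] [-5.96045383e-01  4.72346128e-01  1.78043721e+00 -8.14512976e-06
  8.90622445e-01 -4.65093428e-01]
```

View pics/v1.png

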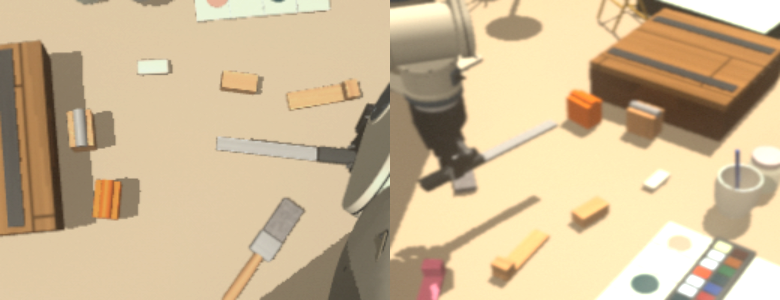

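The bar is held, with its tip at about (324.7,225.3) in the top view and (250.7,183.3) in the scene view. I'll check the tip position by triangulation, then move to the press.

Run:
```python
from h import *; from rig import manip as m
np.set_printoptions(precision=4,suppress=True)
t=dict(np.load("pics/top1.npz")); s=dict(np.load("pics/scene1.npz"))
print("tip",tri(t,(324.7,225.3),s,(250.7,183.3)),"expected",(.5168,-.1148,.150))
print("torque xyz",m.get_torque())
# ridge centre / press middle by two views
R=[(232.3,202.3),(234,227.3)]
# plan: check IK for the chain
H=95.;d=np.array([np.cos(np.radians(H)),np.sin(np.radians(H)),0]); ridge=np.array([.557,.0964,.076])
def bar(tip_in,pitch,clear):  # tip ahead of ridge by tip_in, underside 'clear' above ridge
    p=np.radians(pitch); u=d*np.cos(p)+[0,0,np.sin(p)]; n=-d*np.sin(p)+[0,0,np.cos(p)]
    g=ridge+n*(clear+.010)+u*(tip_in-.205)
    return pose(g,H,pitch,up=.014)
for a in((-.04,-5,.02),(.075,-5,.004),(.075,17,0),(.075,20,0)):
    P=bar(*a); print(a,P[0],m.solve_ik(*P))
```

```text
tip [ 0.514  -0.1074  0.1864] expected (0.5168, -0.1148, 0.15)
torque xyz [-0.0941  0.0606 -0.0247]
(-0.04, -5, 0.02) [ 0.5779 -0.1429  0.1412] [-0.2235  0.5193  1.7849 -0.1144  0.814  -0.2332]
(0.075, -5, 0.004) [ 0.5681 -0.0302  0.1152] [-0.0316  0.534   1.8442 -0.1264  0.757  -0.0272]
(0.075, 17, 0) [ 0.5684 -0.0344  0.0609] [-0.2186  0.6634  1.8086  0.3983  0.8021 -0.6036]
(0.075, 20, 0) [ 0.5684 -0.0335  0.0541] [-0.2394  0.6862  1.8004  0.4566  0.8252 -0.6677]
```

Run:
```python
from h import *
t=dict(np.load("pics/top1.npz")); s=dict(np.load("pics/scene1.npz"))
p=tri(t,(324.7,225.3),s,(250.7,200)); print("tip",p,"resid",proj(t,p),proj(s,p)); print(proj(t,(.5168,-.1148,.15)),proj(s,(.5168,-.1148,.15)))
p=tri(t,(233.1,214.8),s,(312,185));print("ridge mid",p)
```

```text
tip [ 0.51922347 -0.11363237  0.13925397] resid [323.73299908 224.34540786] [249.48572169 200.09728713]
[324.78071636 224.74319001] [248.27428472 196.69391701]
ridge mid [0.55898891 0.09971554 0.07040185]
```

```bash
cat >> h.py <<'E'
H=95.; D=np.array([np.cos(np.radians(H)),np.sin(np.radians(H)),0]); RC=np.array([.558,.097,.066])
def bar(tip_in,pitch,clear,off=(0,0,0)):
    p=np.radians(pitch); u=D*np.cos(p)+[0,0,np.sin(p)]; n=-D*np.sin(p)+[0,0,np.cos(p)]
    return pose(RC+off+n*(clear+.020)+u*(tip_in-.205),H,pitch,up=.014)
E
python3 - <<'E'
from h import *; from rig import manip as m
np.set_printoptions(precision=3,suppress=True)
m.move_to(*bar(-.02,-4,.03)); print(m.get_contact_force())
m.servo_line(*bar(-.0,-5,.006),rate=.1); print(m.get_contact_force())
for ti in(.03,.055,.08):
    m.servo_line(*bar(ti,-5,.005),rate=.08); print(ti,m.get_contact_force(),m.get_torque())
for p in(0,4,8):
    m.servo_line(*bar(.08,p,.002 if p<4 else 0),rate=.05); print(p,m.get_contact_force(),m.get_torque())
print(m.get_time())
snap(m,"top",2);snap(m,"scene",2)
a=cv2.imread("pics/top2.png")[130:330,140:400];b=cv2.imread("pics/scene2.png")[90:290,190:450]
cv2.imwrite("pics/v2.png",cv2.convertScaleAbs(np.hstack([cv2.resize(x,(390,300),interpolation=2) for x in(a,b)]),alpha=1.6))
E
```

```text
[ 0.146 -0.293 -3.395]
[-0.241 -0.353 -3.07 ]
0.03 [-1.301 -0.032 -2.917] [-0.015  0.001  0.   ]
0.055 [-0.381 -0.237 -3.827] [-0.052 -0.012  0.008]
0.08 [-0.014 -0.421 -3.018] [-0.    -0.03  -0.036]
0 [-0.658  0.243 -2.479] [-0.1   -0.026 -0.001]
4 [ 0.448  0.811 -0.905] [ 0.321  0.005 -0.054]
8 [-0.874  5.694  7.271] [0.911 0.075 0.228]
10.3417
```

View pics/v2.png

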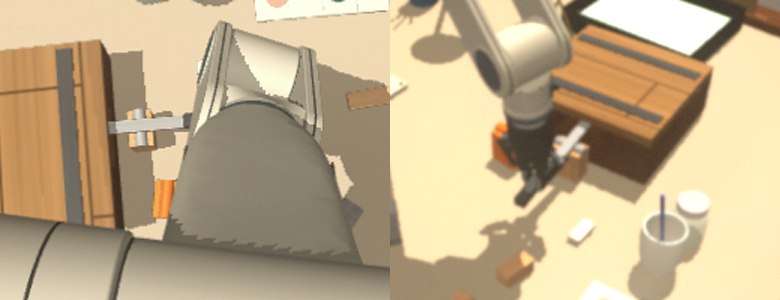

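The blade lies across the ridge with its tip under the lid, and the force is building. I'll continue levering.

Run:
```python
from h import *; from rig import manip as m
np.set_printoptions(precision=3,suppress=True)
for p in(11,14,17,19):
    m.servo_line(*bar(.08,p,0),rate=.04); print(p,m.get_contact_force(),m.get_torque(),m.get_position()-bar(.08,p,0)[0])
m.hold(.2);print(m.get_time(),m.get_width())
snap(m,"top",3);snap(m,"scene",3)
a=cv2.imread("pics/scene0.png")[120:240,250:410];b=cv2.imread("pics/scene3.png")[120:240,250:410]
cv2.imwrite("pics/v3.png",cv2.convertScaleAbs(np.hstack([cv2.resize(x,None,fx=2.5,fy=2.5,interpolation=2) for x in(a,b)]),alpha=2))
```

```text
11 [-0.485  8.281  8.447] [1.235 0.054 0.322] [0.001 0.001 0.002]
14 [-0.3    8.647  9.728] [1.571 0.001 0.28 ] [0.001 0.002 0.002]
17 [-1.002 10.502 10.585] [ 1.721 -0.001  0.124] [0.001 0.002 0.002]
19 [-1.661 10.302 11.626] [1.73  0.067 0.147] [0.001 0.002 0.002]
11.8583 0.01952273757081485
```

View pics/v3.png

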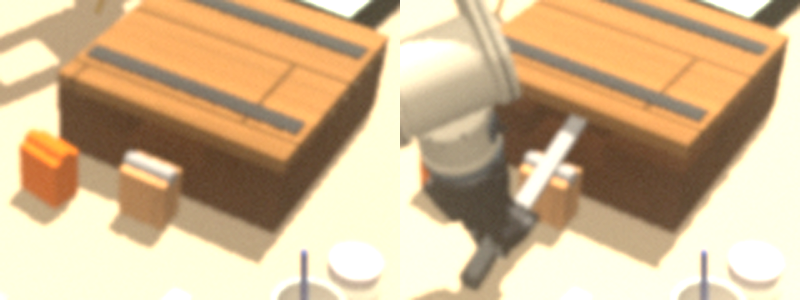

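The lid's right front corner has moved up from (364,184) to about (366,178.4), so the lid is up. I'll convert that to an angle with a sub-pixel shift estimate.

Run:
```python
from h import *
s=dict(np.load("pics/scene0.npz")); s3=dict(np.load("pics/scene3.npz"))
for dz in(0,.01,.02,.025): print(dz,proj(s,(.6935,.1525+0*dz,.11+dz)))
g=lambda c:cv2.cvtColor(c["image"],cv2.COLOR_RGB2GRAY)
T=g(s)[172:190,350:374]; r=cv2.matchTemplate(g(s3)[160:200,338:388],T,cv2.TM_CCOEFF_NORMED)
_,v,_,l=cv2.minMaxLoc(r); print("shift",l[0]-12,l[1]-12,v)
x,y=l; q=lambda a,b,c:.5*(a-c)/(a-2*b+c)
print("sub",x-12+q(*r[y,x-1:x+2]),y-12+q(*r[y-1:y+2,x]))
```

```text
0 [362.87500415 183.95144094]
0.01 [363.30692181 181.08444513]
0.02 [363.74252647 178.18852888]
0.025 [363.96172173 176.72961309]
shift 1 -6 0.98702073097229
sub 1.447604 -5.669308
```

Run:
```python
from h import *; from rig import manip as m
np.set_printoptions(precision=3,suppress=True)
m.servo_line(*bar(.08,21.5,0),rate=.04); m.hold(.3); print(m.get_contact_force(),m.get_torque())
for p,c in((14,.001),(7,.003)): m.servo_line(*bar(.08,p,c),rate=.06); print(p,m.get_contact_force(),m.get_torque())
for ti in(.04,-.03): m.servo_line(*bar(ti,4,.005),rate=.1); print(ti,m.get_contact_force(),m.get_torque())
m.servo_line(*bar(-.05,0,.04),rate=.15)
m.move_to(*pose((.490,-.318,.10),82.5))
c=snap(m,"top",4);s3=snap(m,"scene",4)
s=dict(np.load("pics/scene0.npz")); g=lambda c:cv2.cvtColor(c["image"],cv2.COLOR_RGB2GRAY)
r=cv2.matchTemplate(g(s3)[160:200,338:388],g(s)[172:190,350:374],cv2.TM_CCOEFF_NORMED)
_,v,_,(x,y)=cv2.minMaxLoc(r); q=lambda a,b,c:.5*(a-c)/(a-2*b+c); print("lid shift px",y-12+q(*r[y-1:y+2,x]),v)
for z in(.04,.03,.026,.024):
    m.servo_line(*pose((.490,-.318,z),82.5),rate=.06); f=m.get_contact_force(); print(z,f,m.get_torque())
    if f[2]>15: break
print(m.get_time())
b=s3["image"][100:340,140:400,::-1]; a=c["image"][130:330,180:440,::-1]
cv2.imwrite("pics/v4.png",cv2.convertScaleAbs(np.hstack([cv2.resize(a,(390,300)),cv2.resize(b,(390,360))[:300]]),alpha=1.6))
```

```text
[-1.079  8.825 11.424] [1.649 0.077 0.217]
14 [ 0.611 -1.563 -3.128] [-0.217 -0.02  -0.001]
7 [ 0.248 -0.377 -3.572] [-0.256 -0.025  0.026]
0.04 [-0.382  0.157 -4.418] [-0.157 -0.052 -0.03 ]
-0.03 [-0.506 -0.432 -3.464] [-0.196 -0.046  0.028]
lid shift px -6.7348437 0.9867616891860962
0.04 [-0.514  0.752 -2.826] [-0.122  0.079  0.023]
0.03 [-0.417 -0.164 -2.902] [-0.098  0.027  0.014]
0.026 [-0.059  0.228 -2.762] [-0.079  0.061 -0.045]
0.024 [-3.405  0.646  7.775] [0.264 0.487 0.019]
18.2083
```

Run:
```python
from h import *; from rig import manip as m
np.set_printoptions(precision=3,suppress=True)
m.command_gripper(.06,40); m.servo_line(*pose((.490,-.318,.13),82.5),rate=.2); m.hold(.2)
m.move_to(*pose((.620,-.360,.10),98.3)); m.servo_line(*pose((.620,-.360,.027),98.3),rate=.12); print(m.get_contact_force())
m.command_gripper(0,40); print(m.get_width(),m.get_grip_force(),m.get_contact_force())
m.servo_line(*pose((.620,-.360,.20),98.3),rate=.2); print(m.get_contact_force(),m.get_torque(),m.get_time())
c=snap(m,"top",5);s3=snap(m,"scene",5)
b=s3["image"][140:380,140:400,::-1]; a=c["image"][130:330,180:440,::-1]
cv2.imwrite("pics/v5.png",cv2.convertScaleAbs(np.hstack([cv2.resize(a,(390,300)),cv2.resize(b,(390,360))[:300]]),alpha=1.6))
```

```text
[-0.496 -0.672 -0.592]
0.02946703294435572 40.6843835581094 [-0.052  0.206  6.192]
[-0.981 -0.274 -0.405] [ 0.062 -0.011 -0.003] 22.325
```

View pics/v5.png

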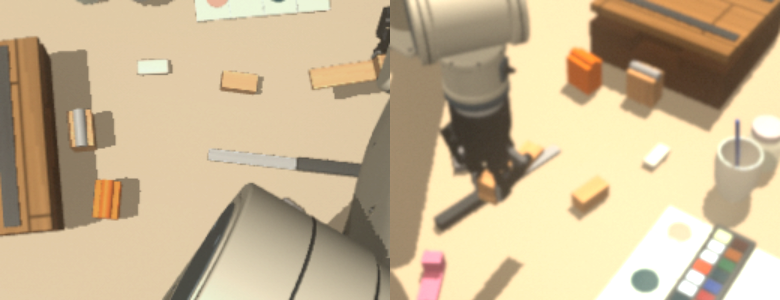

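The bar lies on the table clear of everything, and the shim is held by its tab with its thin end at about (387.7,182.7) in the top view. I'll move to the pre-insertion pose.

```bash
cat >> h.py <<'E'
F=np.array([.543,.141,0]); PY=np.array([-np.cos(np.radians(5)),-np.sin(np.radians(5)),0])
def shim(xp,under,yp=-.095): return pose(F+D*(xp-.047)+PY*yp+[0,0,under+.027],H)  # xp: shim_center x
E
python3 - <<'E'
from h import *; from rig import manip as m
np.set_printoptions(precision=3,suppress=True)
t=dict(np.load("pics/top5.npz")); print("end",onplane(t,[(387.7,182.7)],.183),(.6046,-.2541))
m.move_to(*shim(-.10,.12)); m.servo_line(*shim(-.10,.0935),rate=.1); print(m.get_contact_force(),m.get_time(),shim(-.1,.0935)[0])
c=snap(m,"top",6);s3=snap(m,"scene",6)
b=s3["image"][110:240,280:410,::-1]; a=c["image"][130:260,180:310,::-1]
cv2.imwrite("pics/v6.png",cv2.convertScaleAbs(np.hstack([cv2.resize(x,(390,390),interpolation=2) for x in(a,b)]),alpha=1.8))
E
```

```text
end [[ 0.603 -0.253  0.183]] (0.6046, -0.2541)
[ 0.675 -0.02  -0.445] 24.2167 [0.65  0.003 0.12 ]
```

View pics/v6.png

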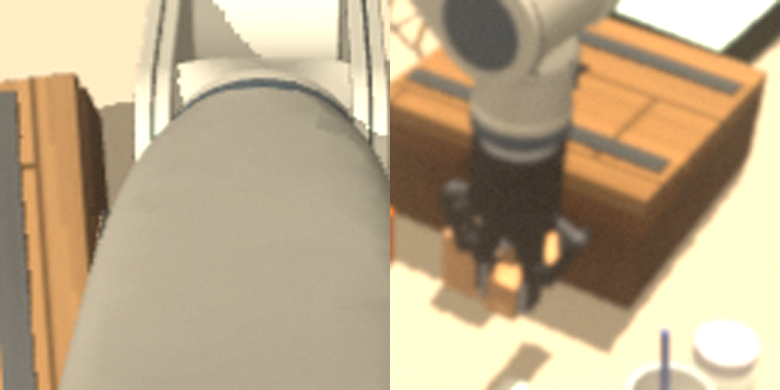

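The gripper hides the thin end in both views, so I'll rely on the measured pose. I'll insert in small steps and stop if the force rises.

Run:
```python
from h import *; from rig import manip as m
np.set_printoptions(precision=3,suppress=True)
ok=True
for xp in(-.06,-.04,-.02,-.0,.012,.022):
    m.servo_line(*shim(xp,.0935),rate=.06); f=m.get_contact_force(); print(xp,f,m.get_torque())
    if abs(f[1])>4 or abs(f[2])>6: ok=False;break
if ok:
    for u in(.092,.091,.090,.089,.088):
        m.servo_line(*shim(.022,u),rate=.02); f=m.get_contact_force(); print(u,f,m.get_torque())
        if f[2]>1.5: break
print(ok,m.get_time())
```

```text
-0.06 [-0.84  -0.156 -1.034] [-0.026  0.04  -0.031]
-0.04 [-0.408 -0.383  0.015] [-0.015 -0.04   0.006]
-0.02 [-0.519  0.227  0.052] [-0.016 -0.019 -0.018]
-0.0 [-0.172 -0.517  0.145] [-0.06   0.012  0.06 ]
0.012 [-0.489 -0.001 -0.096] [-0.042 -0.018  0.013]
0.022 [-0.364  0.24  -0.553] [-0.04  -0.018  0.014]
0.092 [-0.075 -0.234 -0.523] [ 0.005  0.001 -0.013]
0.091 [ 0.087 -0.727  0.912] [-0.08   0.001 -0.008]
0.09 [-1.989 -2.176  6.466] [-0.132  0.34   0.076]
True 28.0
```

Run:
```python
from h import *; from rig import manip as m
np.set_printoptions(precision=3,suppress=True)
m.command_gripper(.05,20); print(m.get_width(),m.get_contact_force())
m.servo_line(*shim(.022,.14),rate=.1); print(m.get_contact_force())
m.servo_line(*shim(-.10,.22),rate=.2); m.move_to(*pose((.40,-.15,.30),95)); print(m.get_time())
c=snap(m,"top",7);s3=snap(m,"scene",7)
b=s3["image"][110:240,280:410,::-1]; a=c["image"][130:260,180:310,::-1]
cv2.imwrite("pics/v7.png",cv2.convertScaleAbs(np.hstack([cv2.resize(x,(390,390),interpolation=2) for x in(a,b)]),alpha=1.8))
```

```text
0.04980302415731582 [ 0.127  0.633 -0.43 ]
[-0.687 -0.229  0.125]
31.0083
```

View pics/v7.png

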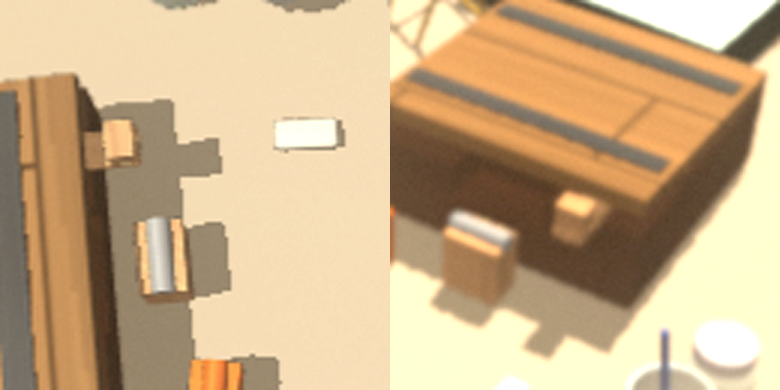

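The shim sits flat under the raised lid with its tab outside at about (220,177) in the top view. The lid is up and the bar is clear, so I'm handing in.

```bash
python3 -c "
from rig import manip as m
print(m.sign_off(),m.get_time())"
```

```text
the job is handed in; nothing more can be done
the job is handed in; nothing more can be done
```

The job is handed in at about 31 s of the 67 s allowed: lid levered to about 0.078 rad (from the camera), bar lying on the table clear of the press and fulcrum block, and shim released under the lid about two thirds in; the hand-in call did not return the judged result.

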